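# Shut the red valve in the planter watering box

### The job

Slide the white cover of the watering box all the way along its runners until it rests against the far end over the timer, then push the red valve handle fully shut, square across its pipe. Nothing needs picking up: do not lift the cover off its runners, leave the blue handle open as it is, and leave the things standing around the box where they are.

Things in the scene. Friction and masses are not known exactly. Their poses are not given: they have to be found in the camera images.
- box: Grey plastic planter watering box, fixed: 180 (its x) x 480 (y) x 80 mm; origin: centre of underside. +y half: open valve bay, inside x -72..72, y 0..232 mm. -y half: black timer housing, top at 65 mm. Long walls are runners 70 mm high, 18 wide, with outer guide ribs to 80 mm; end walls 80 mm high, inner faces at y = -232 and 232. A fixed planter trough, 100 mm high, lies at x 200..310.
- cover: Loose white cover plate, 164.5 (x) x 230 (y) x 6 mm, about 0.3 kg, axes as the box's; origin: centre of underside, 70 mm above the desk on the runners, 2 mm play to each guide rib. Slides along the box's y against 1 to 3 N friction. Starts over the valve bay, centre at box y = 90..115 mm; against the far stop (-y end wall) its centre is at box y = -117 mm.
- tab (a point): Top middle of the orange upright tab at the cover's centre: 70 mm along x, 10 mm thick along y, from 76 to 104 mm above the desk.
- red_handle (a joint): Angle of the red valve handle (rad): 0 = open, in line with its pipe, pointing to the box's -x; 1.571 = shut, square across the pipe, pointing to the box's +y, at a stop. Turns clockwise seen from above (from -x to +y). Starts at 0 to 0.15 and stays where left; 2 to 3 N at its end moves it.
- red_axis (a point): On the red handle's upright turning axis, level with its top (62 mm above the desk, 8 below the cover). Handle: bar 50 mm long from the axis, 12 wide, from 48 to 62 mm height. Below: pipe along x, 16 mm thick, top at 32 mm; brass body, 42 mm long, top at 39, and a 22 mm hub round the axis. The two axes are at box x = 25, y = 68 and 153 mm; which is red varies.
- red_end (a point): Free end of the red handle, on its top, 50 mm from the axis.
- blue_handle (a joint): Angle of the blue valve handle (rad), same shape and meaning as the red; starts at 0 to 0.15 (open) and must stay open.
- blue_axis (a point): On the blue handle's turning axis, level with its top; otherwise as the red one.
- blue_end (a point): Free end of the blue handle, on its top, 50 mm from the axis.
- tea_bottle: Bystander: green drink bottle, 62 mm across, 200 mm tall; loose, standing by the box; origin at the centre of its underside.
- mug: Bystander: blue mug, 80 mm across, 90 mm tall, handle on its +y side; loose, standing by the box; origin at the centre of its underside.
- notes: Bystander: yellow block of sticky notes, 76 x 76 x 22 mm; loose, standing by the box; origin at the centre of its underside.
- glue: Bystander: small white glue jar with blue cap, 48 mm across, 65 mm tall; loose, standing by the box; origin at the centre of its underside.
- stapler: Bystander: black stapler, 130 x 34 x 44 mm, long along its x; loose, standing by the box; origin at the centre of its underside.
- calculator: Bystander: terracotta desk calculator, 130 x 80 x 16 mm; loose, standing by the box; origin at the centre of its underside.
- pen_cup: Bystander: black pen cup, 72 mm across, 95 mm tall (pens to 150 mm); loose, standing by the box; origin at the centre of its underside.

How it is judged:
On the way, in this order (a step that is already met when the one before it is completed fails the run):
1. the cover has been slid aside over the timer housing, lying flat on its runners (y of cover in the frame of box below -0.095 m and z of cover in the frame of box below 0.075 m and angle between cover's own z axis and vertical below 0.05 rad), for 0.2 s.
2. the red handle has been pushed shut (value of joint red_handle above 1.4 rad), for 0.2 s.
At the end, for the whole second after the job is handed in: The cover lies flat on its runners within 22 mm of its far (-y) stop and at rest, the red handle is shut (beyond 1.40 of 1.571 rad), the blue handle still open (below 0.40 rad), and every bystander is upright within 30 mm of its start (all of step 1 and value of joint red_handle above 1.4 rad and value of joint blue_handle below 0.4 rad and linear speed of cover below 0.02 m/s and distance of each of tea_bottle, mug, notes, glue, stapler, calculator, pen_cup from where it was at the start of the episode below 0.03 m and angle between each of tea_bottle, mug, notes, glue, stapler, calculator, pen_cup's own z axis and vertical below 0.2 rad); the robot touches nothing.
It fails at once if the cover is lifted or tipped out of its runners (z of cover in the frame of box above 0.084 m or angle between cover's own z axis and vertical above 0.15 rad).
It fails at once if the blue handle is turned off its open position (value of joint blue_handle above 0.4 rad).
It fails at once if a thing standing around the box is lifted, knocked over or moved by more than 30 mm (distance of any of tea_bottle, mug, notes, glue, stapler, calculator, pen_cup from where it was at the start of the episode above 0.03 m or angle between any of tea_bottle, mug, notes, glue, stapler, calculator, pen_cup's own z axis and vertical above 0.3 rad).
It also fails if it takes over 45 s, if anything falls off the work surface, if the arm or the gripper's body presses on something with over 40 N, if the wrist force passes 120 N, or if a joint passes its speed limit or range.

### The arm

A 7-joint arm with a two-finger parallel gripper is mounted at the origin on the work surface. World frame = base frame: x ahead of the robot, y to its left, z up, the work surface at z = 0. Lengths are in m, angles in rad, forces in N, time in s.
With the tool pointing down it reaches from about 0.425 to 0.925 m from the base axis. Payload 6.8 kg.
Tool frame: the origin (TCP) lies on the mounting face of the last link; the fingertips stand 173 mm ahead of it and the grasp point (between the pads) lies 155 mm ahead of it; y points along the fingers, x is the direction in which the jaws open and shut, and the axes are right-handed (so a half turn about y gives the same grasp; the last joint's range is limited). The gripper opens to 85 mm and grips with 20 to 120 N. Pads are 22 mm wide; open, the fingers measure 114 mm over their backs; the gripper's body (76 mm by 85 mm) begins 54 mm behind the grasp point. The pads swing forward as they close: fully open they stand 13 mm farther back than shut.
Start: joints at [1.064, 0.477, 0.022, 1.555, -0.011, 1.109, -0.083], TCP at [0.262, -0.622, 0.405] pointing down, gripper open.
Joint ranges: [-2.96, 2.96], [-0.34, 2.1], [-1.41, 1.46], [0.24, 2.44], [-1.37, 4.51], [0.17, 1.92], [-2.96, 2.96]. Speed limits (rad/s): [2.39, 2.39, 3.14, 3.14, 3.14, 3.14, 3.14].

### API

Orientations are given as a rotation vector (axis times angle).
In Python, from bench import r gives the robot as it stands.
- The arm moves only by the tool step_arm, never from a script. Its arguments are lists of equal length, an entry for each row: "xyz": the shift along the tool's x, y, z scaled (see below), a list of three; "rotation": the turn, a rotation vector about the tool's x, y, z scaled (see below), a list of three. A call has 1 to 20 rows; each row is the pose to reach, as a shift and turn from the pose measured when the call began, along the tool's axes at that moment; what a row does not reach only later rows make up. The controller multiplies each number of a shift by 30 cm and each number of a turn by 90 degrees. A row lasts 1/8 s, in which the tool goes at most 62.5 mm and 10.7 degrees, less where a joint would pass 70% of its speed; a pose out of reach is approached as far as the arm can. A call with a number of a shift or a turn outside -1 to 1 is refused whole. A call with a gripper value outside its range is refused whole. "grip" is the closure, from 0 (fully open) to 1 (shut), set as the call begins (left out, the last holds). The fingers move at their own pace and stop on an object; "force" is the grip in N (left out, the last holds). Time passes only in rows, so rows that repeat a pose let the fingers close. It gives the time, the measured TCP pose, the force and the opening at its end, in the units of the state.
- r.get_obs(): the state, without advancing time (a new reading comes with each control period).
- r.grab_frame(name): name is "scene" or "side" or "wrist"; returns a dict with "pixels" (384x512x3 uint8, red, green, blue), "fx", "fy", "cx", "cy" (pixels), "dist_coeffs" ([k1, k2, p1, p2, k3] as OpenCV has them; the pictures are not rectified), "position" and "attitude" of the camera in the world; the wrist camera has in their place "mount" (4x4, takes a point from camera to tool coordinates, whose origin is the TCP and whose axes are the tool frame's). Camera axes: x right, y down, z forward; pixel columns grow to the right and rows downward; lengths in m; the calibration is good to about 2 mm. A picture is of the moment at which its call begins: read the wrist's pose just before it. There is no depth.
- r.hand_in(): hands the job in, once; it reports no verdict.
The state is a dict: "clock": time; "joints": joint angles; "qvel": joint speeds; "tau": joint torques, N m; "tcp_pos": TCP position; "orientation": TCP orientation; "contact_force": force on the tool from outside, world axes, zero at the start; "moment": the same for the moment, N m; "grip_width": finger opening in m.
Only numpy, scipy, OpenCV 4.12 (cv2) and the standard library are available. Lean on these libraries where they do the work, as an engineer would, in place of code of your own. Each camera call takes 0.05 s, during which the arm holds its last target.

## Working session

There is one attempt and no reset: what is moved stays moved. The work goes in short steps, Python scripts to look and compute and a tool call to move; the robot and the scene stay as the last step left them, time stands still between calls to the robot, and variables do not carry over. Pictures are saved under pics/ and viewed, and the job is handed in when it is done.

Besides the shell and the picture viewer there is one more tool, called after "Call:" as name(argument=value, ...) on one line, values as JSON. step_arm: Moves the arm, as the interface text tells. Its arguments: {"type":"object","properties":{"xyz":{"type":"array"},"rotation":{"type":"array"},"grip":{"type":"number"},"force":{"type":"number"}},"required":["xyz","rotation"]}

```bash
mkdir -p pics; ls; python3 - <<'E'
from bench import r
import cv2,pickle
o=r.get_obs();print(o)
for n in ["scene","side","wrist"]:
    f=r.grab_frame(n);pickle.dump((f,o),open(f"f_{n}.pkl","wb"))
    print({k:v for k,v in f.items() if k!="pixels"})
    cv2.imwrite(f"pics/{n}0.png",f["pixels"][:,:,::-1])
E
```

```text
pics
{'clock': 0.0, 'joints': array([ 1.0639208 ,  0.47778073,  0.02235472,  1.55644598, -0.01148201,
        1.10931518, -0.08310934]), 'qvel': array([ 0.00143449, -0.00105164, -0.00207466, -0.0008932 , -0.00031929,
        0.00027957, -0.00117387]), 'tau': array([-9.59926329e-04, -5.96458876e+01,  1.60729095e+00, -2.81206173e+01,
        1.23555015e-02,  9.43624880e-03,  3.66194934e-05]), 'tcp_pos': array([ 0.26198574, -0.62178184,  0.40374103]), 'orientation': array([-1.37097828,  0.91183093, -0.909199  ]), 'contact_force': array([ 0.05015181, -0.02494884, -0.07923564]), 'moment': array([-0.02652728,  0.02729979,  0.02217872]), 'grip_width': 0.08515909473469607}
{'fx': 376.539405603564, 'fy': 376.539405603564, 'cx': 250.84315506946922, 'cy': 192.1838222034776, 'dist_coeffs': array([-0.02246751,  0.        ,  0.        ,  0.        ,  0.        ]), 'position': array([1.05383537, 0.39723313, 1.17006553]), 'attitude': array([-1.40195271, -2.41424688,  0.65712871])}
{'fx': 392.6010185096564, 'fy': 392.6010185096564, 'cx': 249.02859954237155, 'cy': 196.3141437632415, 'dist_coeffs': array([0.00927759, 0.        , 0.        , 0.        , 0.        ]), 'position': array([0.39765357, 0.94439229, 0.73662587]), 'attitude': array([-0.18458341,  2.74159026, -1.39549888])}
{'fx': 289.36373615268974, 'fy': 289.36373615268974, 'cx': 260.2123248076612, 'cy': 194.00198165086871, 'dist_coeffs': array([-0.07090761,  0.        ,  0.        ,  0.        ,  0.        ]), 'mount': array([[ 9.99999999e-01, -4.33574094e-05,  2.43677020e-05,
         7.48930217e-04],
       [-3.68370951e-05, -3.16484540e-01,  9.48597668e-01,
         3.06372295e-02],
       [-3.34167365e-05, -9.48597667e-01, -3.16484541e-01,
         8.14813581e-02],
       [ 0.00000000e+00,  0.00000000e+00,  0.00000000e+00,
         1.00000000e+00]])}
```

View pics/scene0.png

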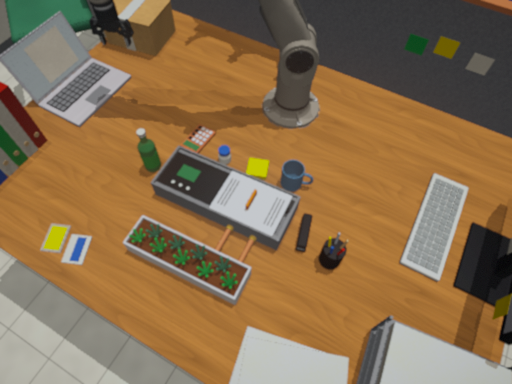

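View pics/side0.png

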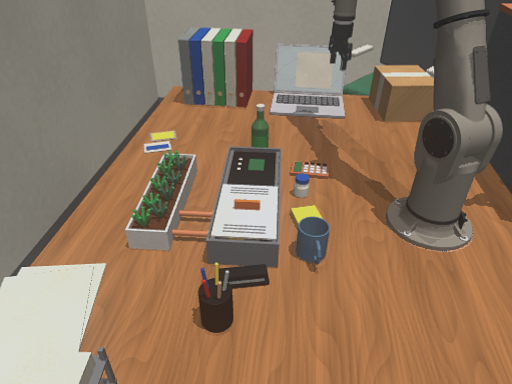

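View pics/wrist0.png

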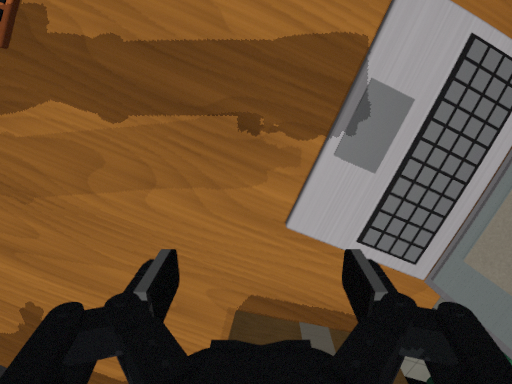

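```bash
python3 - <<'E'
from scipy.spatial.transform import Rotation as R
print(R.from_rotvec([-1.37097828,  0.91183093, -0.909199]).as_matrix().round(3))
E
```

```text
[[ 0.388 -0.001  0.922]
 [-0.922  0.002  0.388]
 [-0.002 -1.    -0.   ]]
```

```bash
cat > h.py <<'E'
import numpy as np,cv2,pickle
from scipy.spatial.transform import Rotation as R
def ray(f,uv,o=None):
    K=np.array([[f['fx'],0,f['cx']],[0,f['fy'],f['cy']],[0,0,1]])
    p=cv2.undistortPoints(np.array(uv,float).reshape(-1,1,2),K,np.array(f['dist_coeffs'])).reshape(-1,2)
    d=np.c_[p,np.ones(len(p))]
    if 'mount' in f:
        Rt=R.from_rotvec(o['orientation']).as_matrix();M=np.array(f['mount'])
        return Rt@M[:3,3]+o['tcp_pos'], d@(Rt@M[:3,:3]).T
    return np.array(f['position']), d@R.from_rotvec(f['attitude']).as_matrix().T
def plane(f,uv,z,o=None):
    c,d=ray(f,uv,o); return c+d*((z-c[2])/d[:,2])[:,None]
def proj(f,X,o=None):
    K=np.array([[f['fx'],0,f['cx']],[0,f['fy'],f['cy']],[0,0,1]])
    if 'mount' in f:
        Rt=R.from_rotvec(o['orientation']).as_matrix();M=np.array(f['mount'])
        c=Rt@M[:3,3]+o['tcp_pos'];A=Rt@M[:3,:3]
    else: c=np.array(f['position']);A=R.from_rotvec(f['attitude']).as_matrix()
    Y=(np.atleast_2d(X)-c)@A
    return cv2.projectPoints(Y,np.zeros(3),np.zeros(3),K,np.array(f['dist_coeffs']))[0].reshape(-1,2)
E
python3 - <<'E'
from h import *
f,_=pickle.load(open('f_scene.pkl','rb'))
c=f['pixels'][135:310,110:350,::-1]
cv2.imwrite('pics/s_c.png',cv2.resize(c,None,fx=3.3,fy=3.3,interpolation=cv2.INTER_CUBIC))
f,_=pickle.load(open('f_side.pkl','rb'))
c=f['pixels'][100:340,120:350,::-1]
cv2.imwrite('pics/d_c.png',cv2.resize(c,None,fx=2.5,fy=2.5,interpolation=cv2.INTER_CUBIC))
E
```

```text
(no output)
```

View pics/s_c.png

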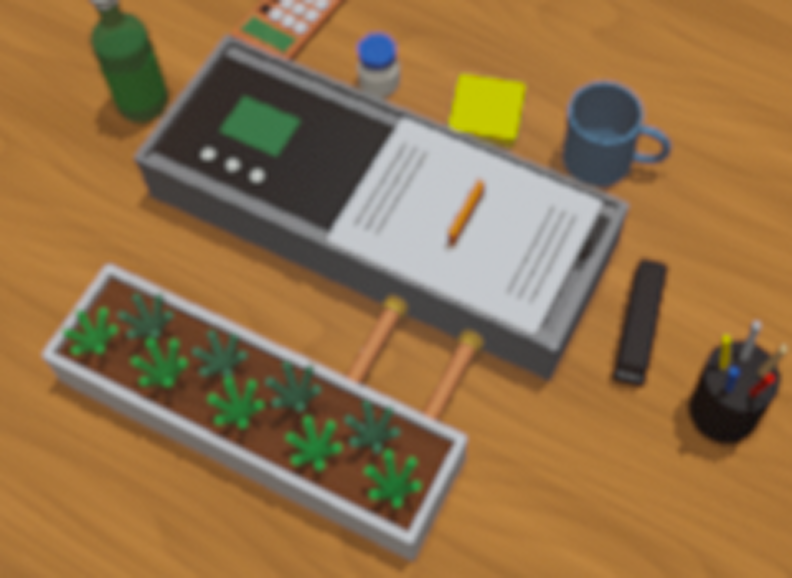

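View pics/d_c.png

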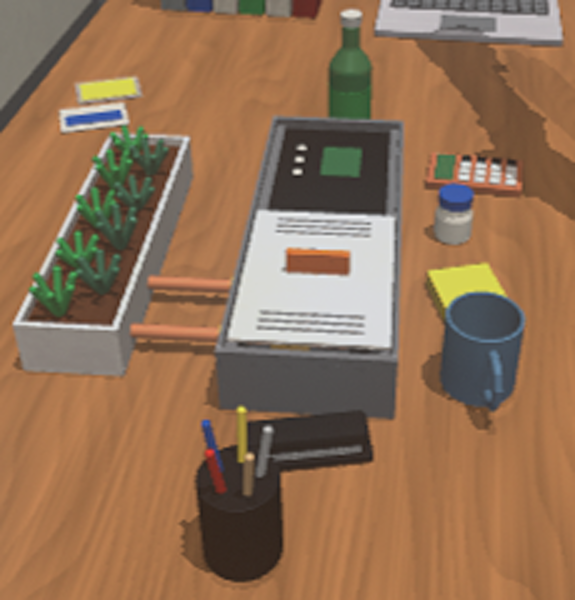

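```bash
python3 - <<'E'
from h import *
fs,_=pickle.load(open('f_scene.pkl','rb'));fd,_=pickle.load(open('f_side.pkl','rb'))
S=np.array([(230,39),(138,158),(550,352),(626,205)])/3.3+[110,135]
D=np.array([(403,122),(275,118),(221,350),(395,352)])/2.5+[120,100]
# order: (-x,-y),( +x,-y),(+x,+y),(-x,+y)
L=np.array([(-.09,-.24),(.09,-.24),(.09,.24),(-.09,.24)])
for f,P in ((fs,S),(fd,D)):
    X=plane(f,P,.08)[:,:2]; print(X.round(4))
    m=X.mean(0);A=(L.T@(X-m)); a=np.arctan2(A[0,1]-A[1,0],A[0,0]+A[1,1]);Rz=np.array([[np.cos(a),-np.sin(a)],[np.sin(a),np.cos(a)]])
    print('c',m,'yaw',a,'res',(X-m-L@Rz.T).round(4).tolist())
for f,n in((fs,'s'),(fd,'d')):
    hsv=cv2.cvtColor(f['pixels'],cv2.COLOR_RGB2HSV)
    m=cv2.inRange(hsv,(5,170,150),(18,255,255))
    k,l,st,ce=cv2.connectedComponentsWithStats(m)
    for i in range(1,k):
        if st[i,4]>15: print(n,st[i],ce[i],plane(f,ce[i],.09).round(4))
E
```

```text
[[ 0.4489 -0.2334]
 [ 0.623  -0.2268]
 [ 0.6031  0.2436]
 [ 0.4222  0.236 ]]
c [0.52432304 0.00481645] yaw 0.04838180453415517 res [[0.0029, 0.0058], [-0.0028, 0.0037], [0.0005, -0.0053], [-0.0006, -0.0042]]
[[ 0.4455 -0.2372]
 [ 0.6203 -0.2246]
 [ 0.5922  0.2451]
 [ 0.422   0.2249]]
c [0.51997358 0.00202849] yaw 0.06015263329850263 res [[0.0009, 0.0057], [-0.004, 0.0075], [-0.0032, -0.0019], [0.0063, -0.0113]]
s [ 127   12  150  101 7433] [203.39001749  73.08569891] [[ 0.0936 -0.3634  0.09  ]]
s [90 44 16 15 77] [97.02597403 51.03896104] [[ 0.2068 -0.837   0.09  ]]
s [114  64  17   9  29] [122.89655172  68.4137931 ] [[ 0.2365 -0.6691  0.09  ]]
s [  103    66   409   318 43478] [347.57707346 237.98631492] [[0.4863 0.4318 0.09  ]]
s [ 31 115  10  12  30] [ 36.26666667 119.93333333] [[ 0.6196 -0.7726  0.09  ]]
s [   0  119  187  138 9898] [ 76.8748232  185.53414831] [[ 0.7616 -0.4345  0.09  ]]
s [251 124  17   7  31] [258.83870968 126.67741935] [[ 0.2305 -0.0267  0.09  ]]
s [ 46 127   7   8  20] [ 48.35 130.5 ] [[ 0.6344 -0.6946  0.09  ]]
s [278 129  18  10  56] [286.32142857 132.33928
[... 641 characters left out ...]
0.09  ]]
s [ 98 235   5   8  16] [100.5625 238.4375] [[ 0.8703 -0.2353  0.09  ]]
s [111 238   7   7  16] [113.5625 240.8125] [[ 0.8562 -0.1949  0.09  ]]
s [132 262   7   7  19] [134.42105263 265.63157895] [[ 0.8875 -0.0883  0.09  ]]
s [101 266   6   7  17] [104.         269.58823529] [[ 0.9425 -0.1592  0.09  ]]
s [250 272   7  10  22] [253.27272727 277.09090909] [[0.7414 0.2374 0.09  ]]
s [ 90 282   9   7  18] [ 94.22222222 284.72222222] [[ 0.9922 -0.1535  0.09  ]]
s [482 304  21  28 232] [490.84482759 317.18103448] [[0.5117 0.8793 0.09  ]]
s [479 334  24  28 309] [492.71197411 347.15210356] [[0.591  0.9011 0.09  ]]
d [235 200  24   3  42] [245.5        200.66666667] [[0.5225 0.0854 0.09  ]]
```

Call:
step_arm(xyz=[[-0.05,-0.08,0.04],[-0.15,-0.15,0.13],[-0.28,-0.15,0.25],[-0.42,-0.15,0.37],[-0.56,-0.15,0.49],[-0.7,-0.15,0.61],[-0.82,-0.15,0.72],[-0.92,-0.15,0.81],[-0.99,-0.15,0.87],[-0.99,-0.15,0.87]], rotation=[[0,0,0],[0,0,0],[0,0,0],[0,0,0],[0,0,0],[0,0,0],[0,0,0],[0,0,0],[0,0,0],[0,0,0]], grip=1, force=40)

```text
clock: 1.4
tcp_pos: [0.3879, -0.2449, 0.4493]
orientation: [-1.372, 0.908, -0.906]
contact_force: [0.1, -0.6, -0.4]
grip_width: 0.0001
```

Call:
step_arm(xyz=[[-0.05,0,0.04],[-0.15,0,0.13],[-0.28,0,0.25],[-0.42,0,0.37],[-0.56,0,0.49],[-0.7,0,0.61],[-0.82,0,0.72],[-0.92,0.05,0.81],[-0.99,0.1,0.87],[-0.99,0.1,0.87],[-0.99,0.1,0.87]], rotation=[[0,0.02,0],[0,0.04,0],[0,0.07,0],[0,0.1,0],[0,0.13,0],[0,0.16,0],[0,0.19,0],[0,0.22,0],[0,0.225,0],[0,0.225,0],[0,0.225,0]])

```text
clock: 2.78
tcp_pos: [0.5118, 0.1292, 0.4198]
orientation: [-1.232, 1.175, -1.173]
contact_force: [-0.2, -0.8, 0.5]
grip_width: 0.0003
```

```bash
cat > snap.py <<'E'
import sys
from bench import r
from h import *
def snap(t,cams=("wrist",)):
    out={}
    for n in cams:
        o=r.get_obs();f=r.grab_frame(n);pickle.dump((f,o),open(f"f_{n}{t}.pkl","wb"));cv2.imwrite(f"pics/{n}{t}.png",f["pixels"][:,:,::-1]);out[n]=(f,o)
    print(o['clock'],o['tcp_pos'],R.from_rotvec(o['orientation']).as_matrix().round(3).tolist(),o['contact_force'].round(2))
    return out
if __name__=='__main__': snap(sys.argv[1],sys.argv[2:])
E
python3 snap.py 1 wrist
```

```text
2.775 [0.51184168 0.1291718  0.41979296] [[0.048, -0.001, 0.999], [-0.999, 0.001, 0.048], [-0.001, -1.0, -0.001]] [-0.19 -0.77  0.51]
```

View pics/wrist1.png

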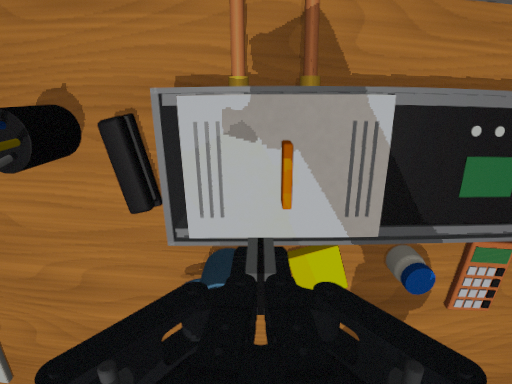

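```bash
python3 - <<'E'
from h import *
f,o=pickle.load(open('f_wrist1.pkl','rb'))
c=f['pixels'][70:260,140:512,::-1];cv2.imwrite('pics/w1c.png',cv2.resize(c,None,fx=2.1,fy=2.1,interpolation=cv2.INTER_CUBIC))
hsv=cv2.cvtColor(f['pixels'],cv2.COLOR_RGB2HSV)
m=cv2.inRange(hsv,(5,170,120),(20,255,255));m[:,:270]=0;m[:,310:]=0;m[:130]=0;m[215:]=0
ys,xs=np.nonzero(m);print(xs.min(),xs.max(),ys.min(),ys.max(),len(xs))
mm=(hsv[...,1]<40)&(hsv[...,2]>120)
print('tab',plane(f,[(xs.mean(),ys.min()),(xs.mean(),ys.max()),(xs.mean(),ys.mean())],.104,o).round(4))
print('box outer corners',plane(f,[(152,90),(167,245),(511,90),(511,239)],.08,o).round(4))
print('cover corners',plane(f,[(178,95),(189,239),(395,95),(384,238)],.076,o).round(4))
E
```

```text
282 292 144 208 535
tab [[0.5513 0.1042 0.104 ]
 [0.484  0.099  0.104 ]
 [0.5181 0.1017 0.104 ]]
box outer corners [[ 0.597   0.2437  0.08  ]
 [ 0.4198  0.2372  0.08  ]
 [ 0.6208 -0.1358  0.08  ]
 [ 0.4452 -0.1936  0.08  ]]
cover corners [[ 0.5929  0.218   0.076 ]
 [ 0.4273  0.2111  0.076 ]
 [ 0.6048 -0.0081  0.076 ]
 [ 0.4395 -0.026   0.076 ]]
```

View pics/w1c.png

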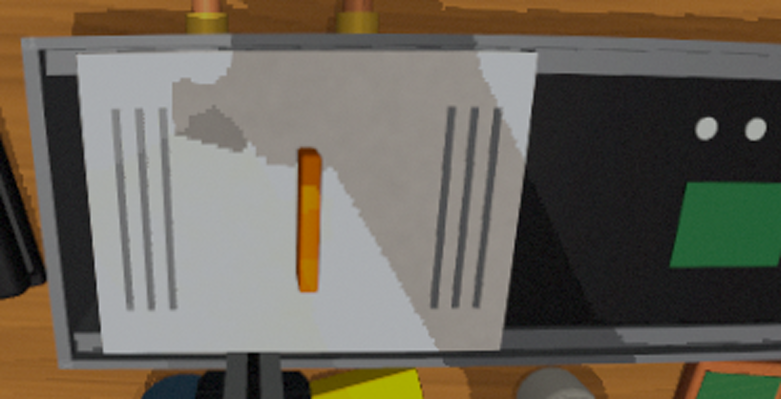

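Call:
step_arm(xyz=[[-0.03,0.05,0.015],[-0.03,0.15,0.015],[-0.03,0.28,0.015],[-0.03,0.4,0.015],[-0.03,0.49,0.015],[-0.03,0.54,0.015],[-0.03,0.555,0.015],[-0.03,0.555,0.015]], rotation=[[0,0,0],[0,0,0],[0,0,0],[0,0,0],[0,0,0],[0,0,0],[0,0,0],[0,0,0]])

```text
clock: 3.82
tcp_pos: [0.5161, 0.1385, 0.254]
orientation: [-1.23, 1.174, -1.174]
contact_force: [0.3, 0.6, -0.1]
grip_width: 0.0003
```

```bash
python3 snap.py 2 wrist side; python3 -c "
import cv2
a=cv2.imread('pics/side2.png')[120:280,190:330];b=cv2.imread('pics/wrist2.png')
cv2.imwrite('pics/m2.png',cv2.resize(a,None,fx=3.5,fy=3.5))"
```

```text
3.875 [0.51621309 0.13851451 0.25436895] [[0.047, 0.001, 0.999], [-0.999, 0.001, 0.047], [-0.001, -1.0, 0.001]] [-0.25  0.12 -0.38]
```

View pics/m2.png

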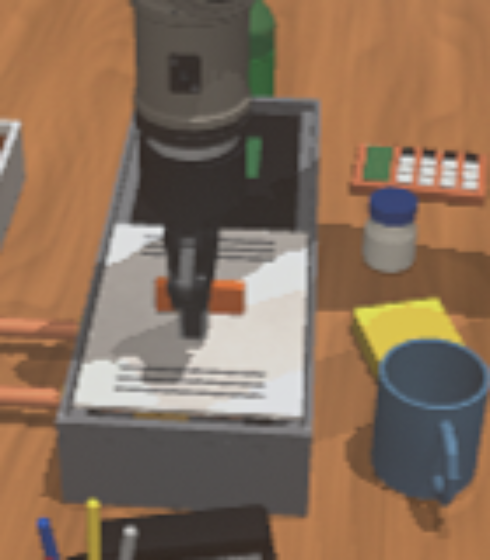

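View pics/wrist2.png

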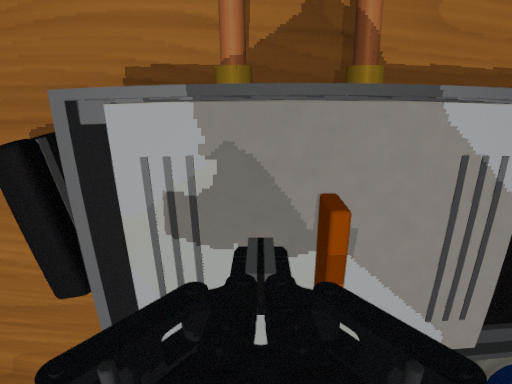

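Call:
step_arm(xyz=[[0.02,0,0],[0.04,0,0],[0.06,0,0],[0.08,0,0],[0.11,0,0],[0.14,0,0],[0.17,0,0],[0.2,0,0],[0.24,0,0],[0.28,0,0],[0.32,0,0],[0.36,0,0],[0.4,0,0],[0.43,0,0],[0.46,0,0],[0.49,0,0],[0.51,0,0],[0.53,0,0],[0.53,0,0]], rotation=[[0,0,0],[0,0,0],[0,0,0],[0,0,0],[0,0,0],[0,0,0],[0,0,0],[0,0,0],[0,0,0],[0,0,0],[0,0,0],[0,0,0],[0,0,0],[0,0,0],[0,0,0],[0,0,0],[0,0,0],[0,0,0],[0,0,0]])

```text
clock: 6.3
tcp_pos: [0.5236, -0.0213, 0.2541]
orientation: [-1.23, 1.175, -1.175]
contact_force: [0.3, -0.1, 0.1]
grip_width: 0.0003
```

```bash
python3 snap.py 3 wrist
```

```text
6.3 [ 0.52355377 -0.02127834  0.25409867] [[0.046, 0.001, 0.999], [-0.999, 0.0, 0.046], [-0.0, -1.0, 0.001]] [ 0.3  -0.07  0.1 ]
```

View pics/wrist3.png

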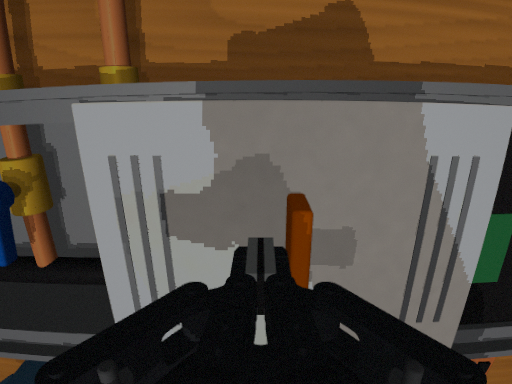

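Call:
step_arm(xyz=[[0.02,0,0],[0.04,0,0],[0.06,0,0],[0.09,0,0],[0.12,0,0],[0.15,0,0],[0.18,0,0],[0.2,0,0],[0.215,0,0],[0.225,0,0],[0.23,0,0],[0.23,0,0]], rotation=[[0,0,0],[0,0,0],[0,0,0],[0,0,0],[0,0,0],[0,0,0],[0,0,0],[0,0,0],[0,0,0],[0,0,0],[0,0,0],[0,0,0]])

```text
clock: 7.85
tcp_pos: [0.5266, -0.0903, 0.2539]
orientation: [-1.231, 1.175, -1.175]
contact_force: [-0.1, 2.1, 0.5]
grip_width: 0.0001
```

Call:
step_arm(xyz=[[0.005,0,0],[0.01,0,0],[0.015,0,0],[0.02,0,0],[0.025,0,0],[0.025,0,0]], rotation=[[0,0,0],[0,0,0],[0,0,0],[0,0,0],[0,0,0],[0,0,0]])

```text
clock: 8.6
tcp_pos: [0.5267, -0.096, 0.2539]
orientation: [-1.23, 1.175, -1.172]
contact_force: [-1.5, 7.4, 2.8]
grip_width: 0.0
```

```bash
python3 snap.py 4 wrist
```

```text
8.6 [ 0.5266757  -0.09602882  0.25391609] [[0.048, -0.001, 0.999], [-0.999, 0.002, 0.048], [-0.002, -1.0, -0.001]] [-1.53  7.44  2.85]
```

View pics/wrist4.png

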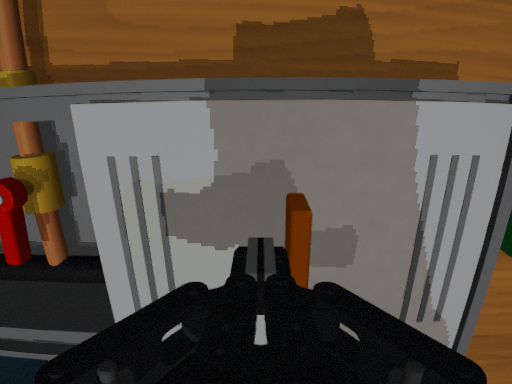

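Call:
step_arm(xyz=[[-0.01,0,0],[-0.03,0,0],[-0.06,0,0],[-0.1,-0.05,-0.01],[-0.16,-0.13,-0.02],[-0.23,-0.22,-0.03],[-0.3,-0.31,-0.04],[-0.37,-0.38,-0.05],[-0.42,-0.42,-0.05],[-0.45,-0.45,-0.05],[-0.45,-0.45,-0.05],[-0.45,-0.45,-0.05]], rotation=[[0,0,0],[0,0,0],[0,0,0],[0,0,0],[0,0,0],[0,0,0],[0,0,0],[0,0,0],[0,0,0],[0,0,0],[0,0,0],[0,0,0]])

```text
clock: 10.15
tcp_pos: [0.5052, 0.037, 0.3884]
orientation: [-1.231, 1.177, -1.172]
contact_force: [0.4, 0.5, -0.2]
grip_width: 0.0002
```

```bash
python3 - <<'E'
from snap import *
f,o=snap(5)['wrist']
hsv=cv2.cvtColor(f['pixels'],cv2.COLOR_RGB2HSV)
for n,m in(('red',cv2.inRange(hsv,(0,200,90),(3,255,255))|cv2.inRange(hsv,(176,200,90),(180,255,255))),('blue',cv2.inRange(hsv,(108,180,60),(128,255,255)))):
    k,l,st,ce=cv2.connectedComponentsWithStats(m)
    for i in range(1,k):
        if st[i,4]>100:
            ys,xs=np.nonzero(l==i);P=plane(f,np.c_[xs,ys],.062,o)
            print(n,st[i],'x',P[:,0].min(),P[:,0].max(),'y',P[:,1].min(),P[:,1].max(),P.mean(0))
E
```

```text
10.15 [0.5052249  0.03702199 0.38842176] [[0.047, -0.002, 0.999], [-0.999, 0.002, 0.047], [-0.002, -1.0, -0.002]] [ 0.45  0.46 -0.2 ]
red [219 129  20  58 625] x 0.4949358341430623 0.555096281202266 y 0.06127759584152036 0.08069363219671469 [0.52710495 0.07156426 0.062     ]
blue [344 270  31  17 151] x 0.3738864295640929 0.3973530675881481 y -0.10704394197592965 -0.07110322008158085 [ 0.38767462 -0.0848183   0.062     ]
```

View pics/wrist5.png

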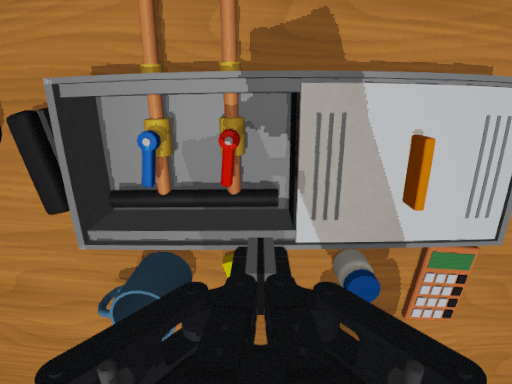

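```bash
python3 - <<'E'
from h import *
f,o=pickle.load(open('f_wrist5.pkl','rb'))
print(plane(f,[(229,139),(228,187),(149,141),(149,186)],.062,o).round(4))
print('black bar @.0,.03',plane(f,[(110,190),(110,207)],0.01,o),plane(f,[(110,190),(110,207)],.04,o))
print('box corners',plane(f,[(48,82),(82,247)],.08,o).round(4), 'cover', plane(f,[(301,83),(295,241)],.076,o))
cv2.imwrite('pics/w5c.png',cv2.resize(f['pixels'][60:260,40:310,::-1],None,fx=2.9,fy=2.9,interpolation=cv2.INTER_CUBIC))
E
```

```text
[[0.545  0.0705 0.062 ]
 [0.4939 0.0709 0.062 ]
 [0.5396 0.153  0.062 ]
 [0.491  0.1565 0.062 ]]
black bar @.0,.03 [[0.46640984 0.22884673 0.01      ]
 [0.44278115 0.23173366 0.01      ]] [[0.47680321 0.21256646 0.04      ]
 [0.45521375 0.21520424 0.04      ]]
box corners [[0.5954 0.2412 0.08  ]
 [0.4218 0.2322 0.08  ]] cover [[ 0.601593    0.00383854  0.076     ]
 [ 0.44016403 -0.0041263   0.076     ]]
```

View pics/w5c.png

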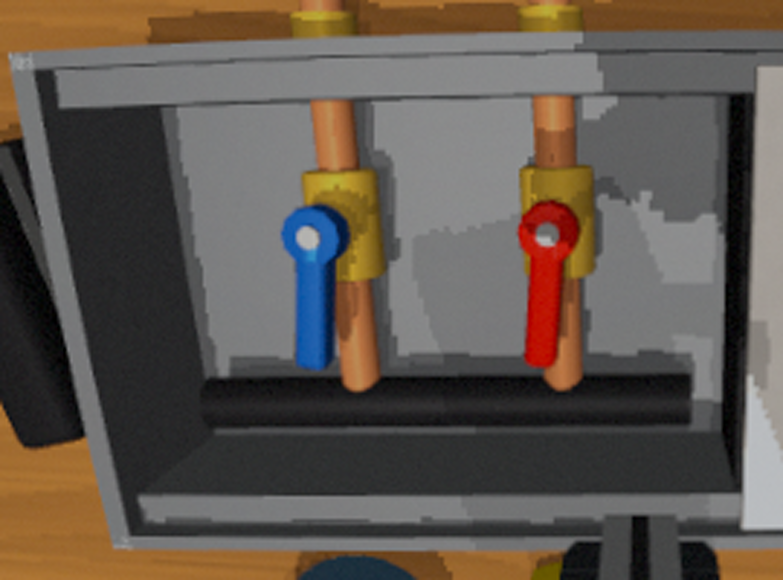

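Call:
step_arm(xyz=[[0.016,0.05,0.034],[0.016,0.13,0.034],[0.016,0.22,0.034],[0.016,0.31,0.034],[0.016,0.4,0.034],[0.016,0.46,0.034],[0.016,0.5,0.034],[0.016,0.53,0.034],[0.016,0.55,0.034],[0.016,0.56,0.034],[0.016,0.56,0.034]], rotation=[[0,0,0],[0,0,0],[0,0,0],[0,0,0],[0,0,0],[0,0,0],[0,0,0],[0,0,0],[0,0,0],[0,0,0],[0,0,0]])

```text
clock: 11.58
tcp_pos: [0.5154, 0.0329, 0.2205]
orientation: [-1.231, 1.177, -1.173]
contact_force: [-0.5, 0.8, 1.1]
grip_width: 0.0
```

```bash
python3 snap.py 6 wrist
```

```text
11.575 [0.51535932 0.0329138  0.22051877] [[0.047, -0.002, 0.999], [-0.999, 0.002, 0.047], [-0.002, -1.0, -0.002]] [-0.51  0.84  1.06]
```

View pics/wrist6.png

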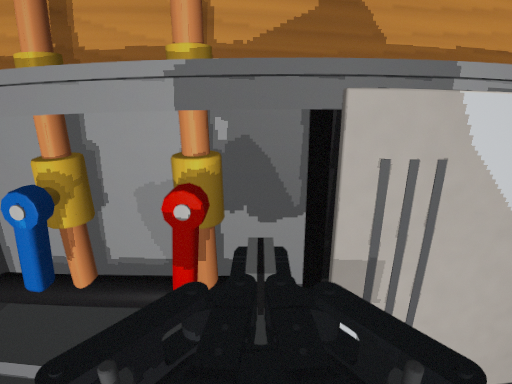

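Call:
step_arm(xyz=[[-0.02,0,0],[-0.04,0,0],[-0.053,0,0],[-0.063,0,-0.008],[-0.074,0,-0.016],[-0.088,0,-0.021],[-0.102,0,-0.026],[-0.118,0,-0.027],[-0.135,0,-0.027],[-0.152,0,-0.021],[-0.169,0,-0.015],[-0.169,0,-0.015]], rotation=[[0,0,0],[0,0,0],[0,0,0],[0,0,0],[0,0,0],[0,0,0],[0,0,0],[0,0,0],[0,0,0],[0,0,0],[0,0,0],[0,0,0]])

```text
clock: 13.12
tcp_pos: [0.5085, 0.0844, 0.2207]
orientation: [-1.231, 1.176, -1.171]
contact_force: [-0.2, -0.8, -0.6]
grip_width: 0.0002
```

```bash
python3 snap.py 7 wrist
```

```text
13.125 [0.5084707  0.08435618 0.22068786] [[0.048, -0.002, 0.999], [-0.999, 0.002, 0.048], [-0.003, -1.0, -0.002]] [-0.22 -0.83 -0.57]
```

View pics/wrist7.png

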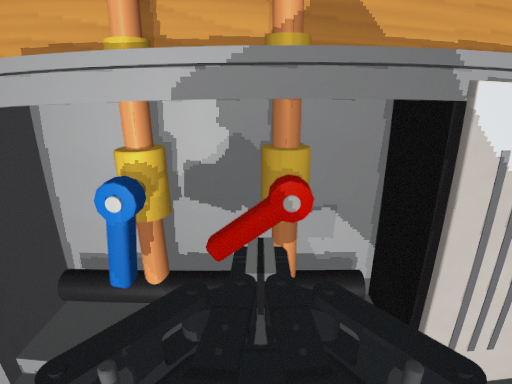

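Call:
step_arm(xyz=[[-0.015,0,0.012],[-0.03,0,0.024],[-0.04,0,0.036],[-0.048,0,0.048],[-0.051,0,0.058],[-0.051,0,0.066],[-0.051,0,0.072],[-0.051,0,0.072]], rotation=[[0,0,0],[0,0,0],[0,0,0],[0,0,0],[0,0,0],[0,0,0],[0,0,0],[0,0,0]])

```text
clock: 14.18
tcp_pos: [0.5266, 0.1012, 0.2203]
orientation: [-1.237, 1.18, -1.168]
contact_force: [-13.6, -1.6, 9.8]
grip_width: 0.0001
```

```bash
python3 snap.py 8 wrist
```

```text
14.175 [0.52664422 0.10115591 0.22032749] [[0.049, -0.009, 0.999], [-0.999, 0.001, 0.049], [-0.001, -1.0, -0.009]] [-13.64  -1.62   9.83]
```

View pics/wrist8.png

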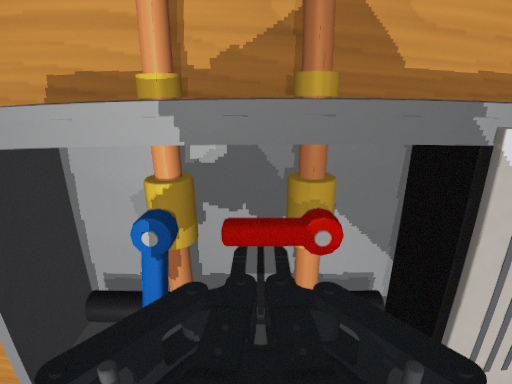

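Call:
step_arm(xyz=[[0,0,-0.02],[0,0,-0.04],[0,-0.04,-0.05],[0,-0.12,-0.05],[0,-0.24,-0.05],[0,-0.38,-0.05],[0,-0.5,-0.05],[0,-0.57,-0.05],[0,-0.6,-0.05],[0,-0.6,-0.05]], rotation=[[0,0,0],[0,0,0],[0,0,0],[0,0,0],[0,0,0],[0,0,0],[0,0,0],[0,0,0],[0,0,0],[0,0,0]])

```text
clock: 15.48
tcp_pos: [0.5132, 0.1003, 0.401]
orientation: [-1.236, 1.179, -1.169]
contact_force: [1.1, 0.1, -0.8]
grip_width: 0.0002
```

```bash
python3 snap.py 9 wrist scene; python3 - <<'E'
from h import *
f,o=pickle.load(open('f_wrist9.pkl','rb'))
hsv=cv2.cvtColor(f['pixels'],cv2.COLOR_RGB2HSV)
m=cv2.inRange(hsv,(0,200,90),(3,255,255))|cv2.inRange(hsv,(176,200,90),(180,255,255))
k,l,st,ce=cv2.connectedComponentsWithStats(m);i=1+st[1:,4].argmax()
ys,xs=np.nonzero(l==i);P=plane(f,np.c_[xs,ys],.062,o)[:,:2]
d=np.linalg.svd(P-P.mean(0),full_matrices=False)[2][0];d*=np.sign(d[1]);print(st[i],'dir',d,'angle vs box y',np.arctan2(-d[0],d[1])-.05)
E
```

```text
15.525 [0.51303198 0.10013653 0.4001221 ] [[0.049, -0.009, 0.999], [-0.999, 0.001, 0.049], [-0.001, -1.0, -0.009]] [-0.38 -0.28 -0.05]
[243 137  55  20 569] dir [-0.07355078  0.99729147] angle vs box y 0.023617253270232133
```

View pics/wrist9.png

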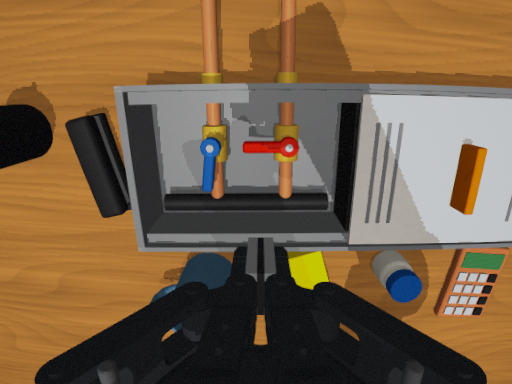

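View pics/scene9.png

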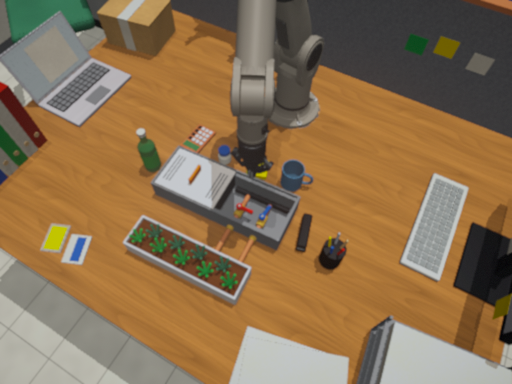

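The wrist and scene pictures show the cover at the -y end (its near edge at wrist column ~350–360). The red handle lies square across its pipe (245–297, row 147), blue still points along its pipe, and the bystanders are where they were. I'm handing the job in.

```bash
python3 -c "
from bench import r
print(r.hand_in())"
```

```text
the job is handed in; nothing more can be done
None
```

The cover now rests against its far stop over the timer, and the red handle is shut. I handed the job in at about 15.5 s; no verdict was reported.

I pushed the cover's tab with the closed fingers until the force rose to about 7 N. Then I swung the red handle round to its stop, where the force was about 14 N sideways, and backed the arm off clear of everything.

**Last checks:**
- **Cover:** it lies flat, with its near edge at about box y = 0, so its centre is at about -115 mm against -117 mm for full contact.
- **Red handle:** it measured within about 0.02 rad of square across its pipe.
- **Blue handle:** it still points along its pipe. I judged this by eye in the last pictures and did not measure the angle.
- **Bystanders:** they look unmoved in the last scene picture, also judged by eye. The pusher did not come near any of them.

One reading I did not explain: at the handle's stop there was also about 10 N of upward force. It was gone after I backed off. None of the checks failed.

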